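Assemble the stacking display stand on the nail bar's sill

ROBOT

A 7-joint arm with a two-finger parallel gripper is mounted at the origin on the work surface. World frame = base frame: x ahead of the robot, y to its left, z up, the work surface at z = 0. Lengths are in m, angles in degrees, forces in N, time in s.
With the tool pointing down it reaches from about 0.375 to 0.925 m from the base axis. Payload 3.1 kg.
Tool frame: the origin (TCP) lies midway between the tips of the shut fingers; the grasp point (between the pads) lies 19 mm behind it; y points along the fingers, z is the direction in which the jaws open and shut, and the axes are right-handed (so a half turn about y gives the same grasp; the last joint's range is limited). The gripper opens to 85 mm and grips with 20 to 120 N. Pads are 22 mm wide; open, the fingers measure 114 mm over their backs; the gripper's body (76 mm by 85 mm) begins 54 mm behind the grasp point. The pads swing forward as they close: fully open they stand 13 mm farther back than shut.
Start: joints at [-79.286, 21.939, 2.515, 91.553, -1.026, 66.532, -2.859], TCP at [0.183, 0.624, 0.209] pointing down, gripper open.
Joint ranges: [-149.38, 149.38], [-23.57, 123.04], [-84.95, 90], [0, 143.3], [-89.99, 269.99], [3.08, 112.72], [-163.45, 163.45]. Speed limits (degrees/s): [159.86, 159.86, 180, 180, 180, 180, 180].

INTERFACE

Orientations are given as [roll, pitch, yaw] about the fixed x, y, z axes, in that order (R = Rz(yaw) Ry(pitch) Rx(roll)).
In Python, from cell import manip, optics gives the robot as it stands.
- The arm moves only by the tool servo_tool, never from a script. Its argument "targets" is one flat list of numbers, 7 for each row, row after row: the shift along the world's x, y, z as a fraction of full scale, then the turn, a rotation vector about the world's x, y, z as a fraction of full scale, then the closure, from -1 (fully open) to 1 (shut), so that 0 is half open. In form: [dx, dy, dz, rx, ry, rz, grip, dx, dy, dz, rx, ry, rz, grip, ...]. A call has 1 to 8 rows; each row shifts and turns the commanded pose from where the row before left it; what a row does not reach is not made up. Full scale, the value 1, is 2.5 cm for a shift and 0.08 rad for a turn. A row lasts 1/10 s, in which the tool goes at most 50 mm and 8.59 degrees, less where a joint would pass 70% of its speed; a pose out of reach is approached as far as the arm can. A call with a number of a shift or a turn outside -1 to 1 is refused whole. A call with a gripper value outside its range is refused whole. The fingers move at their own pace and stop on an object; "squeeze" is the grip in N (left out, the last holds). Time passes only in rows, so rows that do not move let the fingers close. It gives the time, the measured TCP pose, the force and the opening at its end, in the units of the state.
- manip.get_obs(): the state, without advancing time (a new reading comes with each control period).
- optics.camera(name): name is "scene" or "top" or "wrist"; returns a dict with "pixels" (420x560x3 uint8, blue, green, red), "fovy" (degrees; the focal length in pixels is half the picture's height over the tangent of half this angle, whatever the lens; pixels are square), "cx", "cy" (the principal point, pixels), "k1" (the pictures are not rectified: a ray, as slopes to the right and down, at radius r is drawn at 1 + k1 r^2 times it, then the intrinsics apply), "rvec" (rotation vector, rad) and "tvec" (3), from world to camera coordinates, as OpenCV has them; the wrist camera has in their place "tool_from_camera" (4x4, takes a point from camera to tool coordinates, whose origin is the TCP and whose axes are the tool frame's). Camera axes: x right, y down, z forward; pixel columns grow to the right and rows downward; lengths in m; the calibration is good to about 2 mm. A picture is of the moment at which its call begins: read the wrist's pose just before it. There is no depth.
- manip.close_job(): hands the job in, once; it reports no verdict.
The state is a dict: "time": time; "joints": joint angles; "joint_velocities": joint speeds; "tau": joint torques, N m; "position": TCP position; "tcp_rot": TCP orientation; "ft_force": force on the tool from outside, world axes, zero at the start; "torque": the same for the moment, N m; "finger_gap": finger opening in m.
Only numpy, scipy, OpenCV 4.12 (cv2) and the standard library are available. Lean on these libraries where they do the work, as an engineer would, in place of code of your own. Each camera call takes 0.05 s, during which the arm holds its last target.

TASK

Build the tiered display stand on its steel base, one piece at a time from the bottom up: the large tray first, then the medium tray, then the small tray, and last the knob on top. Each piece must sit level with its foot fully home over the column below it. Do not bump the nail lamp or the oval tray, or shift or tip the bottles standing in it.

Things in the scene. Friction and masses are not known exactly. Their poses are not given: they have to be found in the camera images.
- stand_base: fixed base of the stand: dark steel disc 110 mm across, 10 mm thick, with an upright wooden centre column 36 mm across whose flat top is 45 mm above the origin (last 8 mm tapering to 28 mm across). Origin: centre of its underside, z up. It stays where it is; where that is varies.
- tray_large: large round wooden tray, loose, 136 mm across. Ring foot below (outside 54 mm, opening 42 mm, 6 mm deep) slips over any column top; disc from 6 to 14 mm above origin, rim bead to 16.5 mm; upright centre column 36 mm across (grip here), top at 60 mm, last 8 mm tapering to 28 mm across. Origin: centre of its underside, z up. Seated, its origin is 39 mm above the base's origin. 0.14 kg.
- tray_medium: medium round wooden tray, loose, 110 mm across. Ring foot below (outside 54 mm, opening 42 mm, 6 mm deep) slips over any column top; disc from 6 to 14 mm above origin, rim bead to 16.5 mm; upright centre column 36 mm across (grip here), top at 60 mm, last 8 mm tapering to 28 mm across. Origin: centre of its underside, z up. Seated, its origin is 54 mm above the large tray's origin. 0.10 kg.
- tray_small: small round wooden tray, loose, 84 mm across. Ring foot below (outside 54 mm, opening 42 mm, 6 mm deep) slips over any column top; disc from 6 to 14 mm above origin, rim bead to 16.5 mm; upright centre column 36 mm across (grip here), top at 60 mm, last 8 mm tapering to 28 mm across. Origin: centre of its underside, z up. Seated, its origin is 54 mm above the medium tray's origin. 0.075 kg.
- top_knob: loose dark metal knob, 52 mm high: ring foot as on the trays (outside 54 mm, opening 42 mm, 6 mm deep), flange 54 mm across from 6 to 10 mm above the origin, then a stem 28 mm across (grip here) up to 42 mm, narrowing to 20 mm at 50 mm. Origin: centre of its underside, z up. Seated, its origin is 54 mm above the small tray's origin. 0.08 kg.
- nail_lamp: bystander: pink UV nail lamp, fixed, 200 x 190 mm and 96 mm high to the top of its button, at the left end of the sill. Origin: centre of its underside; open front faces its own -x.
- oval_tray: bystander: white plastic oval tray, fixed, 130 mm (its x) by 230 mm (its y), rim 15 mm high, floor 5 mm thick, a glass file and a steel pusher lying in it. Origin: centre of its underside.
- polish_bottle_a: bystander: empty glass polish bottle with black cap, loose, standing in the oval tray, 30 mm across, 72 mm high. Origin: centre of its underside.
- polish_bottle_b: bystander: second such bottle, same size, standing in the oval tray. Origin: centre of its underside.
There are look-alikes about, which are no part of the job. What is shaped like the tray_large but purple is not meant. What is shaped like the tray_small but red is not meant.

How it is judged:
By the outcome, as a careful person would: the job done as asked, in the order asked, and still so for the second after the job is handed in, with the robot touching nothing.
It also fails if it takes over 112 s, if anything falls off the work surface, if the arm or the gripper's body presses on something with over 40 N, if the wrist force passes 120 N, or if a joint passes its speed limit or range.

## Working session

There is one attempt and no reset: what is moved stays moved. The work goes in short steps, Python scripts to look and compute and a tool call to move; the robot and the scene stay as the last step left them, time stands still between calls to the robot, and variables do not carry over. Pictures are saved under pics/ and viewed, and the job is handed in when it is done.

Besides the shell and the picture viewer there is one more tool, called after "Request:" by a JSON object that holds its "name" and its "arguments". servo_tool: Moves the arm, as the interface text tells. Shift numbers are shares of 2.5 cm and turn numbers shares of 0.08 rad, none past 1 either way. Its arguments: {"type":"object","properties":{"targets":{"type":"array","items":{"type":"number"}},"squeeze":{"type":"number"}},"required":["targets"]}

```bash
ls; mkdir -p pics; python3 - <<'E'
from cell import manip, optics
import cv2
print(manip.get_obs())
for n in ("scene","top","wrist"):
    c=optics.camera(n); cv2.imwrite(f"pics/{n}0.png",c["pixels"]); print({k:v for k,v in c.items() if k!="pixels"})
E
```

```text
pics
{'time': 0.0, 'joints': array([-79.28469483,  21.99299576,   2.51027893,  91.64891551,
        -1.02557095,  66.53078722,  -2.85870628]), 'joint_velocities': array([-0.033068  ,  0.06133637,  0.05239303,  0.08475068, -0.02300064,
        0.00750695, -0.00429813]), 'tau': array([ 1.07593139e-04, -4.33470726e+01,  1.02428600e+00, -2.49508023e+01,
        1.04974938e-02,  1.14173125e-02, -1.15977009e-06]), 'position': array([0.18235425, 0.62285933, 0.20797645]), 'tcp_rot': array([-9.01500370e+01, -7.66874529e-03, -1.63127576e+01]), 'ft_force': array([ 0.75657806, -1.00941469,  0.47418272]), 'torque': array([-0.0096366 ,  0.04807389, -0.02969271]), 'finger_gap': 0.0853054204539889}
{'fovy': 49.79555434321727, 'cx': 271.79003656997827, 'cy': 209.39293425531335, 'k1': 0.02727317429658843, 'rvec': array([ 2.12574558,  0.96897708, -0.42722801]), 'tvec': array([-0.43767969, -0.20234509,  1.41091625])}
{'fovy': 55.78055049751342, 'cx': 276.15701297974806, 'cy': 217.06024936245083, 'k1': -0.03878784297193894, 'rvec': array([ 2.15415419, -2.12265908,  0.16116848]), 'tvec': array([0.1112106 , 0.56602678, 1.15298098])}
{'fovy': 59.0294436063731, 'cx': 273.7368619883652, 'cy': 211.01483718069514, 'k1': -0.0008344603251837805, 'tool_from_camera': array([[ 6.79808847e-04,  9.46015912e-01,  3.24119472e-01,
        -8.42126722e-02],
       [-1.79186258e-04, -3.24119426e-01,  9.46016155e-01,
        -1.64938216e-01],
       [ 9.99999753e-01, -7.01187907e-04, -5.08262017e-05,
        -4.06098566e-04],
       [ 0.00000000e+00,  0.00000000e+00,  0.00000000e+00,
         1.00000000e+00]])}
```

View pics/scene0.png

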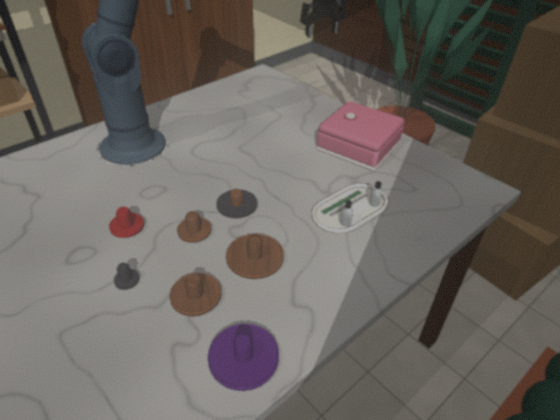

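View pics/top0.png

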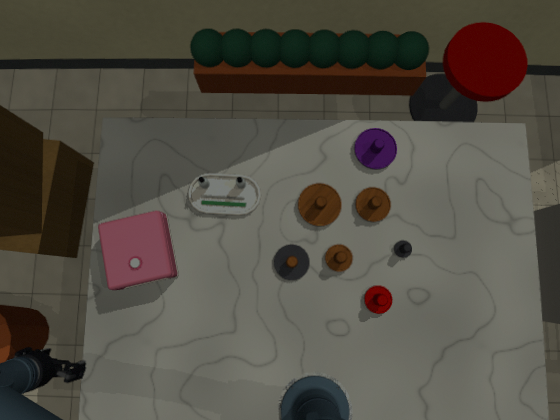

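View pics/wrist0.png

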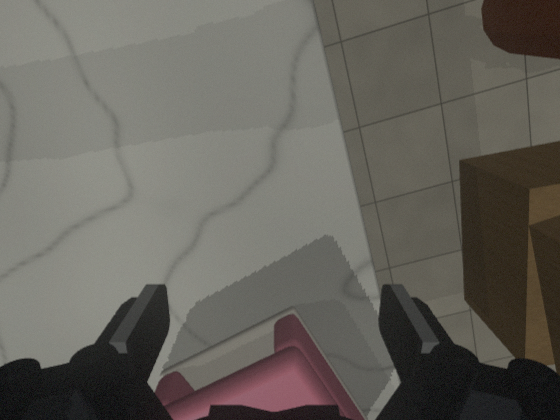

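```bash
cat > h.py <<'E'
import numpy as np, cv2
from cell import manip, optics
from scipy.spatial.transform import Rotation as R
def K(c):
    f=210/np.tan(np.radians(c["fovy"])/2); return f,c["cx"],c["cy"]
def pose(c,obs=None):
    "cam->world R, origin"
    if "rvec" in c:
        Rm=cv2.Rodrigues(np.array(c["rvec"]))[0]; return Rm.T, -Rm.T@c["tvec"]
    Rt=R.from_euler("xyz",obs["tcp_rot"],degrees=True).as_matrix(); T=c["tool_from_camera"]
    return Rt@T[:3,:3], Rt@T[:3,3]+obs["position"]
def ray(c,uv,obs=None):
    f,cx,cy=K(c)
    d=(np.array(uv,float)-[cx,cy])/f; r=np.linalg.norm(d); ru=r
    for _ in range(20): ru=r/(1+c["k1"]*ru**2)
    if r>0: d=d*ru/r
    Rw,o=pose(c,obs); v=Rw@np.array([d[0],d[1],1]); return o,v
def onplane(c,uv,z,obs=None):
    o,v=ray(c,uv,obs); return o+v*(z-o[2])/v[2]
def proj(c,P,obs=None):
    Rw,o=pose(c,obs); p=Rw.T@(np.array(P)-o); s=p[:2]/p[2]; f,cx,cy=K(c)
    s=s*(1+c["k1"]*(s@s)); return s*f+[cx,cy]
def circ(c,cnt,z,obs=None):
    "project contour pts to plane z, least sq circle"
    P=np.array([onplane(c,p,z,obs)[:2] for p in cnt.reshape(-1,2)])
    A=np.c_[2*P,np.ones(len(P))]; s=np.linalg.lstsq(A,(P**2).sum(1),rcond=None)[0]
    return s[:2],np.sqrt(s[2]+s[:2]@s[:2])
E
python3 - <<'E'
from h import *
c=optics.camera("top");im=c["pixels"]
cv2.imwrite("pics/topc.png",cv2.resize(im[120:330,180:430],None,fx=3,fy=3,interpolation=cv2.INTER_CUBIC)[:600,:800])
for n,uv,z in [("base",(291,262),.045),("L",(320,202),.06),("M",(374,202),.06),("S",(340,257),.06),("K",(403,248),.05)]: print(n,onplane(c,uv,z))
print([proj(c,[0,0,0])])
E
```

```text
base [0.43003483 0.07351664 0.045     ]
L [ 0.60940827 -0.01117905  0.06      ]
M [ 0.61181471 -0.17331533  0.06      ]
S [ 0.44600071 -0.06958477  0.06      ]
K [ 0.47570839 -0.2592633   0.05      ]
[array([314.05715425, 409.95997987])]
```

View pics/topc.png

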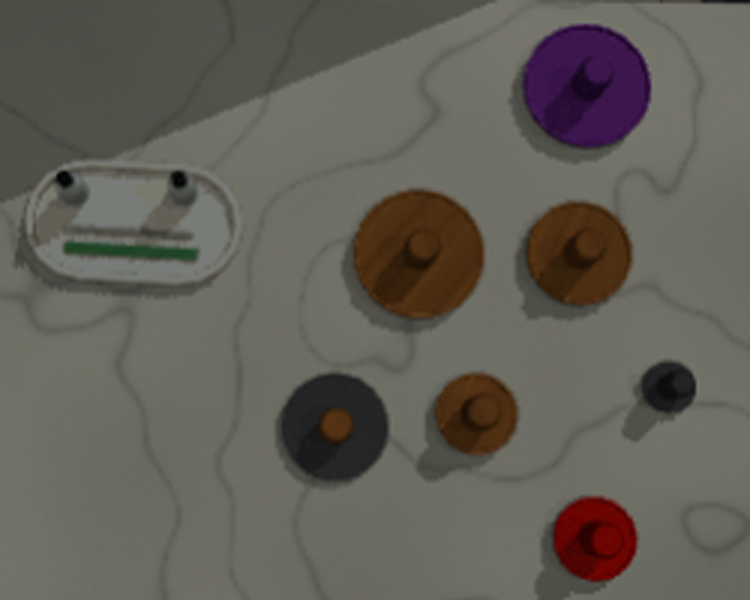

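```bash
cat > meas.py <<'E'
from h import *
for cam in ("top","scene"):
    c=optics.camera(cam);im=c["pixels"];hsv=cv2.cvtColor(im,cv2.COLOR_BGR2HSV)
    guess=dict(L=(.605,-.008,.0165,.068),M=(.61,-.17,.0165,.055),S=(.446,-.07,.0165,.042),B=(.43,.0735,.01,.055),K=(.476,-.258,.01,.027))
    for n,(x,y,z,r) in guess.items():
        wood=(hsv[...,1]>110)&(hsv[...,0]>3)&(hsv[...,0]<25)
        m=wood if n in "LMS" else (im.max(2)<(75 if n=="B" else 65))|wood
        u=proj(c,[x,y,z]); win=np.zeros(m.shape,bool)
        pr=np.linalg.norm(proj(c,[x,y+r,z])-u)*1.5; 
        yy,xx=np.mgrid[:420,:560]; win=np.hypot(xx-u[0],yy-u[1])<pr
        mm=(m&win).astype(np.uint8)*255
        cnt=max(cv2.findContours(mm,0,cv2.CHAIN_APPROX_NONE)[0],key=cv2.contourArea)
        hull=cv2.convexHull(cnt)
        print(cam,n,*circ(c,cnt,z),cnt.reshape(-1,2).min(0),cnt.reshape(-1,2).max(0))
        im2=im.copy() if n=="L" else im2
        cv2.drawContours(im2,[cnt],-1,(0,255,0),1)
    cv2.imwrite(f"pics/m_{cam}.png",cv2.resize(im2[120:320,180:440] if cam=="top" else im2[150:350,80:340],None,fx=3,fy=3))
E
python3 meas.py
```

```text
top L [ 0.61122758 -0.01301288] 0.0655614327941158 [298 184] [340 225]
top M [ 0.61402914 -0.1795236 ] 0.05268604985820165 [356 188] [390 221]
top S [ 0.44673704 -0.07124308] 0.03962902333481834 [325 245] [351 271]
top B [0.43042422 0.07357306] 0.05485036198627378 [272 244] [309 281]
top K [ 0.47639675 -0.2693915 ] 0.02645383976900892 [393 241] [411 257]
scene L [ 0.21320646 -0.01955164] 0.4539601837576853 [251 276] [251 276]
scene M [ 0.22003453 -0.06890875] 0.46729229637783987 [195 313] [195 313]
scene S [ 0.1200083  -0.01481478] 0.3708851264674226 [205 233] [205 233]
scene B [0.44578444 0.06925178] 0.043699483487662 [218 191] [255 216]
scene K [ 0.4770093  -0.26203037] 0.012848289068188154 [126 268] [132 280]
```

Candidates: large tray – brown at top px (320,205); the purple one (376,148) is a look-alike. Medium: brown (373,205). Small: brown (338,258); the red one (378,299) and the red stool (485,60) are not it. Knob: dark (403,248). Base: dark disc (291,262). I'll start by moving over the large tray.

Request:
{"name": "servo_tool", "arguments": {"targets": [0.64, -0.97, 0.1, 0, 0, 0, -1, 0.64, -0.97, 0.1, 0, 0, 0, -1, 0.64, -0.97, 0, 0, 0, 0.9, -1, 0.64, -0.97, 0, 0, 0, 0.9, -1, 0.64, -0.97, 0, 0, 0, 0.9, -1, 0.64, -0.97, 0, 0, 0, 0.86, -1, 0.64, -0.97, 0, 0, 0, 0, -1, 0.64, -0.97, 0, 0, 0, 0, -1]}}

```text
time: 1.1
position: [0.3112, 0.4287, 0.2144]
tcp_rot: [-90.0, -0.0, 0.0]
ft_force: [1.1, 0.5, -0.6]
finger_gap: 0.0852
```

Request:
{"name": "servo_tool", "arguments": {"targets": [0.64, -0.97, 0, 0, 0, 0, -1, 0.64, -0.97, 0, 0, 0, 0, -1, 0.64, -0.97, 0, 0, 0, 0, -1, 0.64, -0.97, 0, 0, 0, 0, -1, 0.64, -0.97, 0, 0, 0, 0, -1, 0.64, -0.97, 0, 0, 0, 0, -1, 0.64, -0.97, 0, 0, 0, 0, -1, 0.64, -0.97, 0, 0, 0, 0, -1]}}

```text
time: 1.9
position: [0.4391, 0.2348, 0.2146]
tcp_rot: [-90.0, -0.0, 0.0]
ft_force: [-0.5, 0.2, 0.5]
finger_gap: 0.0854
```

Request:
{"name": "servo_tool", "arguments": {"targets": [0.64, -0.97, -0.3, 0, 0, 0, -1, 0.64, -0.97, -0.3, 0, 0, 0, -1, 0.64, -0.97, -0.3, 0, 0, 0, -1, 0.64, -0.97, -0.3, 0, 0, 0, -1, 0.64, -0.97, -0.3, 0, 0, 0, -1, 0.64, -0.97, -0.3, 0, 0, 0, -1, 0.64, -0.97, -0.3, 0, 0, 0, -1, 0.64, -0.97, 0, 0, 0, 0, -1]}}

```text
time: 2.7
position: [0.5661, 0.0409, 0.1607]
tcp_rot: [-90.0, 0.1, 0.0]
ft_force: [0.1, -0.3, -0.0]
finger_gap: 0.085
```

Request:
{"name": "servo_tool", "arguments": {"targets": [0.8, -1, 0.4, 0, 0, 0, -1, 0.8, -1, 0.4, 0, 0, 0, -1, 0, 0, 0, 0, 0, 0, -1]}}

```text
time: 3.0
position: [0.6101, -0.0145, 0.1841]
tcp_rot: [-90.2, -0.3, -0.4]
ft_force: [0.1, -0.6, 0.7]
finger_gap: 0.0851
```

```bash
cat > w.py <<'E'
import sys
from h import *
o=manip.get_obs(); c=optics.camera("wrist")
cv2.imwrite(f"pics/{sys.argv[1]}.png",c["pixels"]); np.save("last.npy",dict(o=o,c=c),allow_pickle=True)
print(o["time"],o["position"],o["tcp_rot"],o["ft_force"],o["finger_gap"])
E
python3 w.py w1
```

```text
3.0 [ 0.61005179 -0.01451498  0.18411048] [-90.22103385  -0.34260941  -0.42750883] [ 0.06883722 -0.61120624  0.69995275] 0.0850786664637876
```

View pics/w1.png

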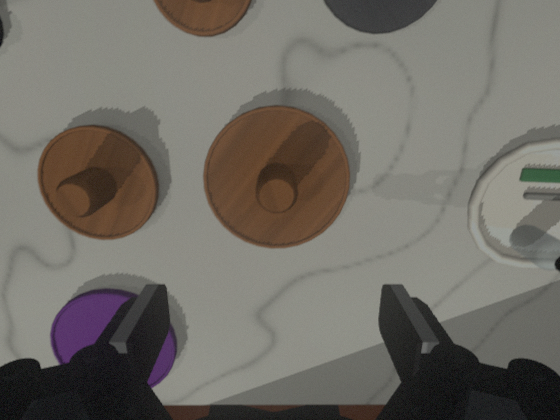

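```bash
cat > ws.py <<'E'
from h import *
d=np.load("last.npy",allow_pickle=True).item();o,c=d["o"],d["c"]
im=c["pixels"];hsv=cv2.cvtColor(im,cv2.COLOR_BGR2HSV)
import sys
z0=float(sys.argv[1]) if len(sys.argv)>1 else .0165
w=((hsv[...,1]>90)&(hsv[...,0]>3)&(hsv[...,0]<22)).astype(np.uint8)*255
for cnt in cv2.findContours(w,0,cv2.CHAIN_APPROX_NONE)[0]:
    if cv2.contourArea(cnt)<1500: continue
    h=cv2.convexHull(cnt); mn,mx=cnt.reshape(-1,2).min(0),cnt.reshape(-1,2).max(0)
    print("wood",mn,mx,*circ(c,cnt,z0,o), "d",np.array(circ(c,cnt,z0,o)[0])-o["position"][:2])
dk=((im.max(2)<80)).astype(np.uint8)*255
for cnt in cv2.findContours(dk,0,cv2.CHAIN_APPROX_NONE)[0]:
    if cv2.contourArea(cnt)<800: continue
    mn,mx=cnt.reshape(-1,2).min(0),cnt.reshape(-1,2).max(0)
    print("dark",mn,mx,*circ(c,cnt,.01,o))
E
python3 ws.py
python3 -c "
from h import *
d=np.load('last.npy',allow_pickle=True).item();o,c=d['o'],d['c']
print(onplane(c,(277.5,195),.06,o),onplane(c,(72,197),.06,o))"
```

```text
wood [ 38 125] [157 238] [ 0.61383236 -0.17862995] 0.05400175113318648 d [ 0.00378056 -0.16411497]
wood [204 106] [349 247] [ 0.61154799 -0.01310089] 0.06646177743825922 d [0.00149619 0.00141409]
wood [154   0] [250  35] [ 0.46676359 -0.07091217] 0.025668891821592994 d [-0.14328821 -0.05639718]
dark [  0 284] [559 419] [ 0.84429952 -0.01658216] 0.20176580618263498
dark [ 56 134] [139 216] [ 0.60607073 -0.17677212] 0.03371601632962523
dark [256 123] [330 211] [0.59859499 0.00221952] 0.03247129352867987
dark [324   0] [436  33] [0.46248596 0.07140328] 0.02967423674099051
[ 0.61182606 -0.01217184  0.06      ] [ 0.6123327  -0.17966255  0.06      ]
```

Request:
{"name": "servo_tool", "arguments": {"targets": [0.06, 0.06, -1, 0, 0, 0, -1, 0, 0, -1, 0, 0, 0, -1, 0, 0, -1, 0, 0, 0, -1, 0, 0, -1, 0, 0, 0, -1, 0, 0, -1, 0, 0, 0, -1, 0, 0, -0.6, 0, 0, 0, -1, 0, 0, -0.4, 0, 0, 0, -1, 0, 0, 0, 0, 0, 0, -1]}}

```text
time: 3.85
position: [0.6068, -0.0059, 0.0305]
tcp_rot: [-90.0, 0.2, 0.1]
ft_force: [-0.9, -0.3, 0.7]
finger_gap: 0.0855
```

```bash
python3 w.py w2
```

```text
3.85 [ 0.60676147 -0.0059407   0.03054597] [-8.99926201e+01  1.64914841e-01  5.43592057e-02] [-0.87826418 -0.2810824   0.66903402] 0.08550654948873693
```

View pics/w2.png

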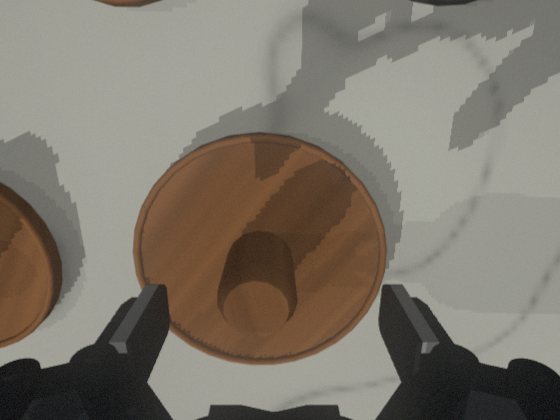

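Request:
{"name": "servo_tool", "arguments": {"targets": [0, 0, 0, 0, 0, 0, -1]}}

```text
time: 4.0
position: [0.6093, -0.0066, 0.0331]
tcp_rot: [-90.0, -0.1, 0.0]
ft_force: [0.1, 0.2, 0.6]
finger_gap: 0.0856
```

```bash
python3 w.py w3; python3 ws.py; python3 w.py w3;python3 ws.py
```

```text
4.0 [ 0.60927351 -0.00659162  0.03308245] [-8.99862450e+01 -1.29526073e-01  4.23382719e-03] [0.11774789 0.21490612 0.58163062] 0.0855660077982729
wood [  0 175] [ 64 340] [ 0.61739046 -0.15110527] 0.03479246982728256 d [ 0.00811695 -0.14451364]
wood [136 127] [386 356] [ 0.61165872 -0.01293221] 0.0664804437498724 d [ 0.00238521 -0.00634059]
dark [198 405] [350 419] [ 0.73885435 -0.00681434] 0.031176218682728303
dark [376 285] [559 419] [0.69038277 0.11342616] 0.05505832324649223
dark [  0 277] [172 419] [ 0.68872842 -0.1229488 ] 0.05402588263244979
dark [220 223] [308 311] [ 0.6213194 -0.01194  ] 0.023088014156358166
dark [  0 174] [ 65 312] [ 0.61417282 -0.17302051] 0.04726407656255141
4.05 [ 0.60942843 -0.00668577  0.03328852] [-8.99839152e+01 -1.53355656e-01 -4.46176970e-03] [ 0.60312774 -0.26345761 -1.10485805] 0.08560768994246243
wood [  0 174] [ 64 340] [ 0.61722325 -0.15129946] 0.03480949418457591 d [ 0.00779482 -0.14461369]
wood [136 126] [386 355] [ 0.61162029 -0.0129615 ] 0.06649261448558781 d [ 0.00219186 -0.00627573]
dark [197 405] [350 419] [ 0.74037518 -0.00722628] 0.031660942171868635
dark [376 285] [559 419] [0.69082588 0.1134813 ] 0.055125660107006744
dark [  0 275] [177 419] [ 0.68836814 -0.12270355] 0.054689684614585767
dark [221 223] [305 310] [ 0.62157598 -0.01235579] 0.023286712255455925
dark [  0 174] [ 65 311] [ 0.61416036 -0.17293954] 0.04714765277267306
```

Request:
{"name": "servo_tool", "arguments": {"targets": [0.09, -0.25, -0.25, 0, 0, 0, -1, 0, 0, -0.25, 0, 0, 0, -1, 0, 0, 0, 0, 0, 0, -1, 0, 0, 0, 0, 0, 0, -1]}}

```text
time: 4.5
position: [0.6099, -0.013, 0.0188]
tcp_rot: [-90.0, 0.1, -0.0]
ft_force: [-0.6, 0.6, -0.1]
finger_gap: 0.0855
```

Request:
{"name": "servo_tool", "arguments": {"targets": [0, 0, 0, 0, 0, 0, 1, 0, 0, 0, 0, 0, 0, 1, 0, 0, 0, 0, 0, 0, 1, 0, 0, 0, 0, 0, 0, 1, 0, 0, 0, 0, 0, 0, 1, 0, 0, 0, 0, 0, 0, 1], "squeeze": 50}}

```text
time: 5.1
position: [0.6107, -0.013, 0.0199]
tcp_rot: [-90.0, -0.0, -0.0]
ft_force: [-0.1, -0.1, 2.7]
finger_gap: 0.0334
```

```bash
python3 w.py w4; python3 ws.py
```

```text
5.1 [ 0.61073232 -0.01304756  0.01985387] [-8.99992633e+01 -4.00059139e-02 -5.29609766e-03] [-0.12850035 -0.13972696  2.65693228] 0.033372946945754184
wood [  0 182] [ 63 352] [ 0.61727453 -0.14974323] 0.033516234427658304 d [ 0.00654221 -0.13669567]
wood [140 127] [407 371] [ 0.60634786 -0.01251392] 0.05757189521174194 d [-0.00438447  0.00053364]
dark [ 10 231] [536 419] [ 0.71335655 -0.01375361] 0.10060314798350128
dark [  0 181] [ 63 322] [ 0.61416223 -0.17192221] 0.046276992656439364
```

View pics/w4.png

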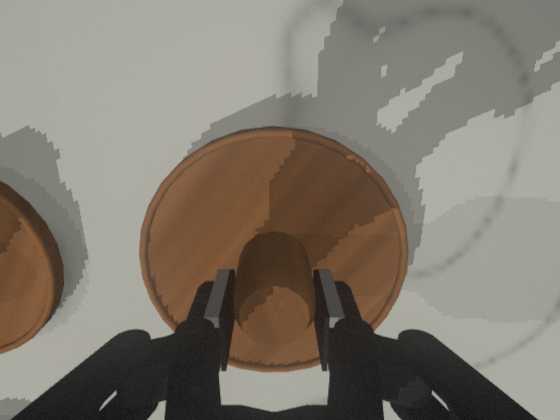

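Request:
{"name": "servo_tool", "arguments": {"targets": [0, 0, 0.3, 0, 0, 0, 1, 0, 0, 0.8, 0, 0, 0, 1, 0, 0, 1, 0, 0, 0, 1, 0, 0, 1, 0, 0, 0, 1, 0, 0, 0.5, 0, 0, 0, 1, 0, 0, 0, 0, 0, 0, 1, 0, 0, 0, 0, 0, 0, 1]}}

```text
time: 5.85
position: [0.6096, -0.0127, 0.1086]
tcp_rot: [-90.0, 0.1, 0.0]
ft_force: [0.2, -0.1, -1.1]
finger_gap: 0.0335
```

```bash
python3 w.py w5; python3 ws.py .1055; python3 -c "
from h import *
cv2.imwrite('pics/s5.png',optics.camera('scene')['pixels'])"
```

```text
5.85 [ 0.60957006 -0.01266869  0.10857413] [-8.99906744e+01  7.86609784e-02  1.55967607e-02] [ 0.15774647 -0.12770921 -1.14239599] 0.033453144016432866
wood [  0 137] [124 278] [ 0.58402866 -0.11741512] 0.0337532615659888 d [-0.0255414  -0.10474643]
wood [140 128] [407 371] [ 0.60521117 -0.01231948] 0.05805973600276818 d [-0.00435889  0.00034921]
wood [130   0] [225  23] [ 0.49103996 -0.05127525] 0.012782995147893524 d [-0.1185301  -0.03860656]
dark [  0 231] [537 419] [ 0.80965105 -0.02894489] 0.160944159829848
dark [  0 190] [ 71 254] [ 0.62170099 -0.19002603] 0.02226493112549136
dark [350   0] [462  23] [0.4677651  0.07057526] 0.024118567681940876
```

View pics/w5.png

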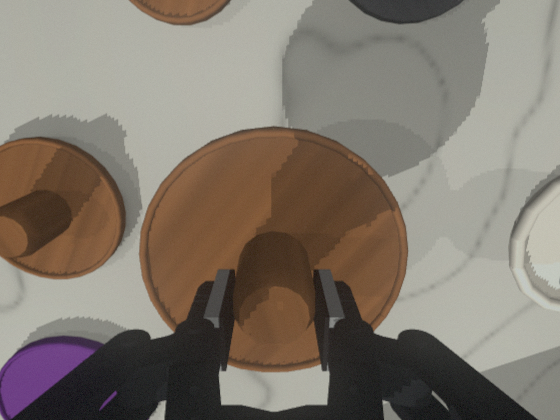

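View pics/s5.png

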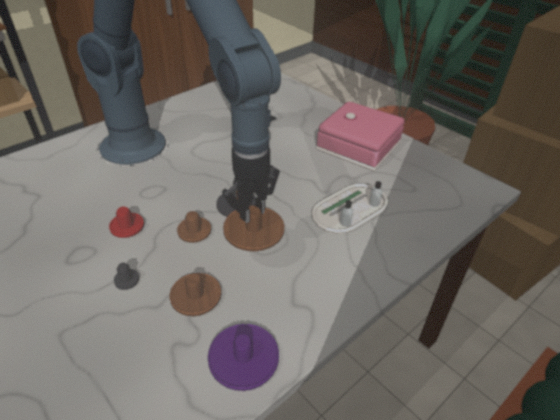

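Request:
{"name": "servo_tool", "arguments": {"targets": [-0.8, 0.5, 0, 0, 0, 0, 1, -0.9, 0.5, 0, 0, 0, 0, 1, -0.9, 0.5, 0, 0, 0, 0, 1, -0.8, 0.5, 0, 0, 0, 0, 1, 0, 0, 0, 0, 0, 0, 1, 0, 0, 0, 0, 0, 0, 1]}}

```text
time: 6.55
position: [0.5245, 0.0373, 0.1084]
tcp_rot: [-90.0, 0.1, 0.1]
ft_force: [-0.4, -1.3, -1.8]
finger_gap: 0.0335
```

```bash
python3 w.py w6; python3 ws.py .045
```

```text
6.55 [0.52446793 0.03728081 0.10841056] [-9.00267830e+01  8.59551440e-02  6.64275357e-02] [-0.41443789 -1.26668014 -1.78578226] 0.03348441902070694
wood [  0 248] [ 77 366] [ 0.59590477 -0.14050876] 0.04027318072058724 d [ 0.07143684 -0.17778957]
wood [140 127] [407 371] [0.54886947 0.03726904] 0.07912381157369097 d [ 2.44015418e-02 -1.17723383e-05]
wood [301  40] [362 102] [0.43341448 0.07028237] 0.016959605181806985 d [-0.09105345  0.03300156]
wood [46 27] [173 157] [ 0.44665362 -0.05934239] 0.03665198045551967 d [-0.0778143 -0.0966232]
dark [  0 294] [ 27 347] [ 0.62613814 -0.1848333 ] 0.01887465925056056
dark [  0 232] [551 419] [0.7249724  0.03873501] 0.14232858086491315
dark [102  69] [136 122] [ 0.44846922 -0.07001048] 0.0137556971388792
dark [269   0] [407 149] [0.43526879 0.08026673] 0.04629268842390095
```

View pics/w6.png

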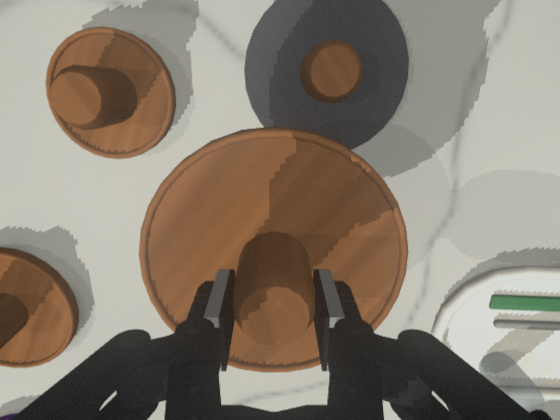

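```bash
python3 - <<'E'
from h import *
d=np.load("last.npy",allow_pickle=True).item();o,c=d["o"],d["c"]
im=c["pixels"]
cv2.imwrite("pics/c6.png",cv2.resize(im[0:160,230:430],None,fx=3.5,fy=3.5,interpolation=cv2.INTER_CUBIC))
print(onplane(c,(336,70),.045,o))
# disc: gray low sat dark
hsv=cv2.cvtColor(im,cv2.COLOR_BGR2HSV)
for x in (245,408): print(onplane(c,(x,68),.01,o))
t=optics.camera("top"); cv2.imwrite("pics/t6.png",t["pixels"][200:320,220:440])
E
```

```text
[0.43246735 0.0728465  0.045     ]
[0.43004049 0.01790873 0.01      ]
[0.42997987 0.12603388 0.01      ]
```

View pics/c6.png

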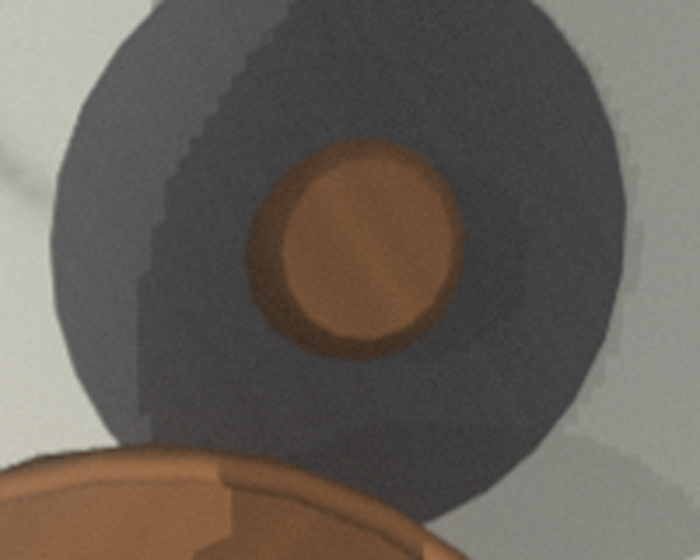

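Request:
{"name": "servo_tool", "arguments": {"targets": [-0.93, 0.35, 0, 0, 0, 0, 1, -0.94, 0.35, 0, 0, 0, 0, 1, -0.94, 0.36, 0, 0, 0, 0, 1, -0.93, 0.35, 0, 0, 0, 0, 1, 0, 0, 0, 0, 0, 0, 1, 0, 0, -0.4, 0, 0, 0, 1, 0, 0, 0, 0, 0, 0, 1, 0, 0, 0, 0, 0, 0, 1]}}

```text
time: 7.45
position: [0.4328, 0.0715, 0.099]
tcp_rot: [-90.1, 0.0, -0.1]
ft_force: [1.2, 0.4, -1.3]
finger_gap: 0.0333
```

```bash
python3 - <<'E'
from h import *
o=manip.get_obs(); print(o["position"],o["tcp_rot"],o["ft_force"])
E
```

```text
[0.43277304 0.07146047 0.09904779] [-9.00635884e+01  2.23895748e-03 -9.44442585e-02] [ 1.18742182  0.43029147 -1.3391236 ]
```

Request:
{"name": "servo_tool", "arguments": {"targets": [-0.06, 0.04, -0.5, 0, 0, 0, 1, 0, 0, -0.5, 0, 0, 0, 1, 0, 0, -0.2, 0, 0, 0, 1, 0, 0, 0, 0, 0, 0, 1, 0, 0, 0, 0, 0, 0, 1]}}

```text
time: 7.95
position: [0.431, 0.0731, 0.0696]
tcp_rot: [-90.0, -0.0, -0.0]
ft_force: [0.1, -0.3, -1.2]
finger_gap: 0.0334
```

Request:
{"name": "servo_tool", "arguments": {"targets": [0, 0, -0.1, 0, 0, 0, 1, 0, 0, -0.1, 0, 0, 0, 1, 0, 0, 0, 0, 0, 0, 1]}}

```text
time: 8.25
position: [0.4303, 0.0733, 0.0643]
tcp_rot: [-90.0, 0.0, 0.0]
ft_force: [-0.3, -0.3, -1.7]
finger_gap: 0.0334
```

Request:
{"name": "servo_tool", "arguments": {"targets": [0, 0, -0.1, 0, 0, 0, 1, 0, 0, -0.06, 0, 0, 0, 1, 0, 0, 0, 0, 0, 0, 1]}}

```text
time: 8.55
position: [0.4301, 0.0733, 0.0601]
tcp_rot: [-90.0, 0.0, 0.0]
ft_force: [0.8, -0.1, -1.9]
finger_gap: 0.0334
```

Request:
{"name": "servo_tool", "arguments": {"targets": [0, 0, -0.06, 0, 0, 0, 1, 0, 0, 0, 0, 0, 0, 1]}}

```text
time: 8.75
position: [0.4304, 0.0733, 0.0588]
tcp_rot: [-90.0, -0.0, -0.0]
ft_force: [-1.0, -0.5, -1.6]
finger_gap: 0.0331
```

Request:
{"name": "servo_tool", "arguments": {"targets": [0, 0, -0.05, 0, 0, 0, 1, 0, 0, 0, 0, 0, 0, 1]}}

```text
time: 8.95
position: [0.4309, 0.0734, 0.0587]
tcp_rot: [-90.0, 0.0, -0.0]
ft_force: [-2.5, -1.2, 7.7]
finger_gap: 0.0335
```

Contact at the seated height. Release, rise a little and look.

Request:
{"name": "servo_tool", "arguments": {"targets": [0, 0, 0.03, 0, 0, 0, -1, 0, 0, 0, 0, 0, 0, -1, 0, 0, 0, 0, 0, 0, -1, 0, 0, 0, 0, 0, 0, -1, 0, 0, 0, 0, 0, 0, -1]}}

```text
time: 9.45
position: [0.4303, 0.0733, 0.0583]
tcp_rot: [-90.0, 0.0, 0.0]
ft_force: [0.2, 0.4, -0.2]
finger_gap: 0.0853
```

Request:
{"name": "servo_tool", "arguments": {"targets": [0, 0, 0.5, 0, 0, 0, -1, 0, 0, 0.8, 0, 0, 0, -1, 0, 0, 0.8, 0, 0, 0, -1, 0.5, 0, 0.8, 0, 0, 0, -1, 0.5, 0, 0.8, 0, 0, 0, -1, 0, 0, 0, 0, 0, 0, -1, 0, 0, 0, 0, 0, 0, -1]}}

```text
time: 10.15
position: [0.4555, 0.0733, 0.1515]
tcp_rot: [-90.0, -0.0, -0.0]
ft_force: [-0.2, -0.7, 0.1]
finger_gap: 0.0856
```

```bash
python3 w.py w7; python3 ws.py .0555; python3 -c "
from h import *
im=optics.camera('scene')['pixels']
cv2.imwrite('pics/s7.png',cv2.resize(im[130:330,80:400],None,fx=2.5,fy=2.5))"
```

```text
10.15 [0.45550331 0.07334945 0.15145878] [-8.99691746e+01 -4.50723917e-02 -1.45713562e-02] [-0.19166647 -0.7233778   0.07442954] 0.08560429035252799
wood [  0 294] [ 75 368] [ 0.56974951 -0.13019714] 0.03446161061092242 d [ 0.1142462  -0.20354659]
wood [ 49 129] [151 226] [ 0.43641992 -0.05221939] 0.03615612471891022 d [-0.01908339 -0.12556884]
wood [180  75] [367 258] [0.43237068 0.07290424] 0.06660104167025818 d [-0.02313263 -0.00044521]
dark [197 405] [350 419] [0.72087859 0.07276231] 0.05134264367844347
dark [376 285] [559 419] [0.65371849 0.26126366] 0.07986441535727769
dark [  0 285] [172 419] [ 0.64463984 -0.11507743] 0.08184687945010562
dark [ 53 148] [129 213] [ 0.44634964 -0.08187147] 0.02538215697709173
dark [246  97] [342 210] [0.42315721 0.09011965] 0.03267641444861066
```

View pics/w7.png

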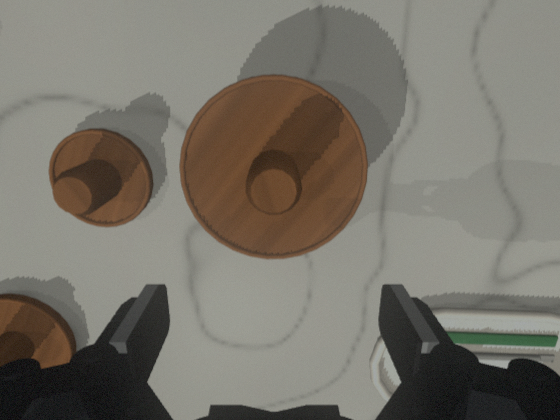

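View pics/s7.png

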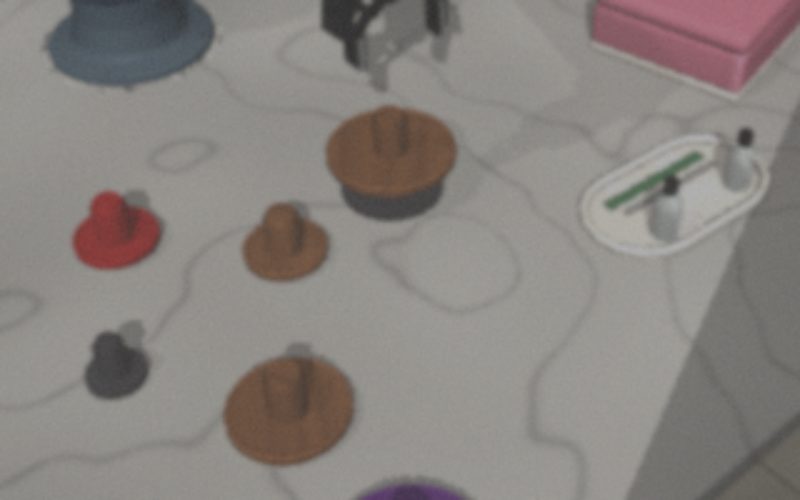

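Request:
{"name": "servo_tool", "arguments": {"targets": [0.57, -0.91, 0, 0, 0, 0, -1, 0.57, -0.91, 0, 0, 0, 0, -1, 0.57, -0.91, 0, 0, 0, 0, -1, 0.57, -0.92, 0, 0, 0, 0, -1, 0.57, -0.92, 0, 0, 0, 0, -1, 0.57, -0.92, 0, 0, 0, 0, -1, 0.57, -0.92, 0, 0, 0, 0, -1, 0.57, -0.92, 0, 0, 0, 0, -1]}}

```text
time: 11.05
position: [0.5681, -0.1104, 0.1492]
tcp_rot: [-90.0, 0.2, 0.0]
ft_force: [0.3, -0.7, -0.2]
finger_gap: 0.0852
```

Request:
{"name": "servo_tool", "arguments": {"targets": [0.57, -0.92, -0.6, 0, 0, 0, -1, 0.57, -0.92, -0.6, 0, 0, 0, -1, 0.57, -0.92, -0.6, 0, 0, 0, -1, 0, 0, 0, 0, 0, 0, -1, 0, 0, 0, 0, 0, 0, -1, 0, 0, 0, 0, 0, 0, -1]}}

```text
time: 11.65
position: [0.6114, -0.1774, 0.1054]
tcp_rot: [-89.9, 0.1, 0.1]
ft_force: [-0.4, 1.0, 0.3]
finger_gap: 0.0857
```

```bash
python3 w.py w8; python3 ws.py .0165
```

```text
11.65 [ 0.61138114 -0.17744833  0.10537321] [-8.99262600e+01  8.31504147e-02  6.40591740e-02] [-0.40052211  0.96840501  0.32834862] 0.0856812666802196
wood [195 136] [344 278] [ 0.61475126 -0.18054494] 0.05387681935056374 d [ 0.00337012 -0.00309661]
dark [185 336] [351 419] [ 0.78342077 -0.18557624] 0.051900900137604206
dark [375 285] [559 419] [ 0.75558294 -0.01137509] 0.07608965751844421
dark [  0 284] [172 419] [ 0.75570907 -0.33793752] 0.07318577218019318
dark [217 135] [335 251] [ 0.59813153 -0.17730243] 0.03612850232477058
dark [80  0] [169  47] [ 0.4863039  -0.26998005] 0.021241161040067784
```

View pics/w8.png

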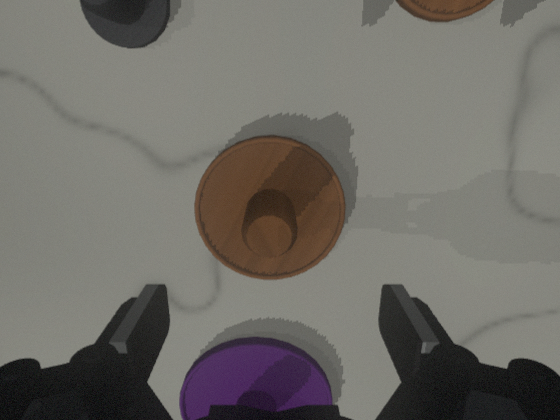

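Request:
{"name": "servo_tool", "arguments": {"targets": [0.12, -0.1, -0.8, 0, 0, 0, -1, 0, 0, -0.8, 0, 0, 0, -1, 0, 0, -0.8, 0, 0, 0, -1, 0, 0, -0.6, 0, 0, 0, -1, 0, 0, 0, 0, 0, 0, -1, 0, 0, 0, 0, 0, 0, -1, 0, 0, 0, 0, 0, 0, -1]}}

```text
time: 12.4
position: [0.6163, -0.1816, 0.0323]
tcp_rot: [-90.0, -0.1, 0.0]
ft_force: [0.1, -0.2, 0.2]
finger_gap: 0.0854
```

```bash
python3 w.py w9; python3 ws.py .0165|head -2
```

```text
12.4 [ 0.61631609 -0.18157753  0.032305  ] [-9.00281628e+01 -1.43023546e-01  2.06708302e-02] [ 0.14026525 -0.19283822  0.20082294] 0.08541220270472505
wood [175 145] [378 333] [ 0.61478577 -0.18047578] 0.05403878821182961 d [-0.00153032  0.00110176]
dark [192 401] [351 419] [ 0.75378054 -0.18308131] 0.035898713500995535
```

Request:
{"name": "servo_tool", "arguments": {"targets": [-0.06, 0.04, -0.3, 0, 0, 0, -1, 0, 0, -0.19, 0, 0, 0, -1, 0, 0, 0, 0, 0, 0, -1, 0, 0, 0, 0, 0, 0, 1, 0, 0, 0, 0, 0, 0, 1, 0, 0, 0, 0, 0, 0, 1, 0, 0, 0, 0, 0, 0, 1, 0, 0, 0, 0, 0, 0, 1]}}

```text
time: 13.25
position: [0.6143, -0.1806, 0.0192]
tcp_rot: [-90.0, -0.1, 0.0]
ft_force: [0.0, 0.4, 1.7]
finger_gap: 0.0334
```

Request:
{"name": "servo_tool", "arguments": {"targets": [0, 0, 0, 0, 0, 0, 1, 0, 0, 0, 0, 0, 0, 1]}}

```text
time: 13.45
position: [0.6143, -0.1807, 0.0192]
tcp_rot: [-90.0, -0.1, -0.0]
ft_force: [1.4, -0.3, 1.9]
finger_gap: 0.0336
```

```bash
python3 w.py w10; python3 ws.py .0165|head -2
```

```text
13.45 [ 0.61426489 -0.18065106  0.01918957] [-9.00184960e+01 -7.55488791e-02 -2.02389611e-04] [ 1.3876143  -0.31456714  1.94147456] 0.03356723674612481
wood [166 154] [382 352] [ 0.61123405 -0.18124262] 0.04821491056421674 d [-0.00303084 -0.00059156]
dark [ 11 230] [537 419] [ 0.71328136 -0.18059779] 0.10013411458433671
```

View pics/w10.png

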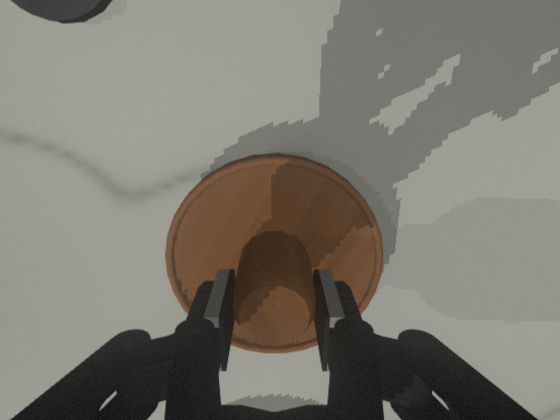

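Request:
{"name": "servo_tool", "arguments": {"targets": [0, 0, 0.4, 0, 0, 0, 1, 0, 0, 0.9, 0, 0, 0, 1, 0, 0, 1, 0, 0, 0, 1, 0, 0, 1, 0, 0, 0, 1, 0, 0, 1, 0, 0, 0, 1, 0, 0, 1, 0, 0, 0, 1, -0.4, 0.5, 0.2, 0, 0, 0, 1, -0.6, 0.9, 0, 0, 0, 0, 1]}}

```text
time: 14.3
position: [0.5892, -0.1481, 0.1582]
tcp_rot: [-90.1, -0.2, -0.2]
ft_force: [0.3, -0.1, -1.4]
finger_gap: 0.0336
```

Request:
{"name": "servo_tool", "arguments": {"targets": [-0.66, 0.93, 0, 0, 0, 0, 1, -0.66, 0.93, 0, 0, 0, 0, 1, -0.66, 0.93, 0, 0, 0, 0, 1, -0.66, 0.93, 0, 0, 0, 0, 1, -0.66, 0.93, 0, 0, 0, 0, 1, -0.66, 0.93, 0, 0, 0, 0, 1, -0.66, 0.93, 0, 0, 0, 0, 1, -0.66, 0.93, 0, 0, 0, 0, 1]}}

```text
time: 15.1
position: [0.4549, 0.0411, 0.1559]
tcp_rot: [-90.0, 0.1, -0.0]
ft_force: [1.1, 0.6, -1.0]
finger_gap: 0.0334
```

Request:
{"name": "servo_tool", "arguments": {"targets": [-0.6, 0.6, 0, 0, 0, 0, 1, -0.3, 0.4, 0, 0, 0, 0, 1, 0, 0, 0, 0, 0, 0, 1, 0, 0, 0, 0, 0, 0, 1, 0, 0, 0, 0, 0, 0, 1]}}

```text
time: 15.6
position: [0.4346, 0.0645, 0.1562]
tcp_rot: [-90.0, -0.0, -0.1]
ft_force: [-0.1, 0.2, -1.6]
finger_gap: 0.0338
```

```bash
python3 w.py w11
```

```text
15.6 [0.43457615 0.06452947 0.15621601] [-9.00260861e+01 -1.64293356e-02 -9.26688946e-02] [-0.09842953  0.21933506 -1.59826975] 0.033781130413154
```

View pics/w11.png

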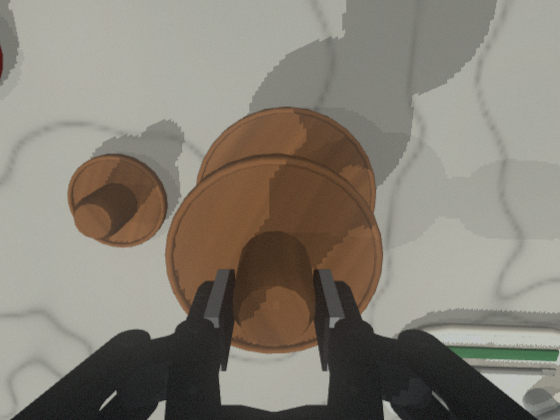

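Request:
{"name": "servo_tool", "arguments": {"targets": [-0.12, 0.34, 0, 0, 0, 0, 1, 0, 0, -0.5, 0, 0, 0, 1, 0, 0, -0.5, 0, 0, 0, 1, 0, 0, 0, 0, 0, 0, 1, 0, 0, 0, 0, 0, 0, 1]}}

```text
time: 16.15
position: [0.4305, 0.0738, 0.1304]
tcp_rot: [-90.1, 0.1, 0.0]
ft_force: [-0.1, 0.6, -1.4]
finger_gap: 0.0339
```

Request:
{"name": "servo_tool", "arguments": {"targets": [0.03, -0.02, -0.2, 0, 0, 0, 1, 0, 0, -0.2, 0, 0, 0, 1, 0, 0, -0.1, 0, 0, 0, 1, 0, 0, 0, 0, 0, 0, 1, 0, 0, 0, 0, 0, 0, 1]}}

```text
time: 16.65
position: [0.4319, 0.0735, 0.1186]
tcp_rot: [-90.0, 0.0, -0.0]
ft_force: [-0.9, -0.3, -1.0]
finger_gap: 0.0336
```

Request:
{"name": "servo_tool", "arguments": {"targets": [0, 0, -0.1, 0, 0, 0, 1, 0, 0, -0.06, 0, 0, 0, 1, 0, 0, 0, 0, 0, 0, 1]}}

```text
time: 16.95
position: [0.4316, 0.0735, 0.1144]
tcp_rot: [-90.0, 0.0, 0.0]
ft_force: [0.4, 0.2, -1.2]
finger_gap: 0.0335
```

Request:
{"name": "servo_tool", "arguments": {"targets": [0, 0, -0.06, 0, 0, 0, 1, 0, 0, -0.04, 0, 0, 0, 1, 0, 0, 0, 0, 0, 0, 1]}}

```text
time: 17.25
position: [0.4319, 0.0736, 0.1121]
tcp_rot: [-90.0, -0.0, 0.0]
ft_force: [-0.5, 0.5, -2.2]
finger_gap: 0.0334
```

Request:
{"name": "servo_tool", "arguments": {"targets": [0, 0, -0.05, 0, 0, 0, 1, 0, 0, 0, 0, 0, 0, 1]}}

```text
time: 17.45
position: [0.4331, 0.0737, 0.1121]
tcp_rot: [-90.0, -0.1, -0.0]
ft_force: [-1.2, 0.0, 6.3]
finger_gap: 0.0333
```

Request:
{"name": "servo_tool", "arguments": {"targets": [0, 0, 0.03, 0, 0, 0, -1, 0, 0, 0, 0, 0, 0, -1, 0, 0, 0, 0, 0, 0, -1, 0, 0, 0, 0, 0, 0, -1, 0, 0, 0.5, 0, 0, 0, -1, 0, 0, 0.8, 0, 0, 0, -1, 0, 0, 0.9, 0, 0, 0, -1, 0, 0, 0.6, 0, 0, 0, -1]}}

```text
time: 18.25
position: [0.4324, 0.0737, 0.1828]
tcp_rot: [-90.0, -0.1, 0.0]
ft_force: [0.1, 0.4, -0.3]
finger_gap: 0.0853
```

Request:
{"name": "servo_tool", "arguments": {"targets": [0, -0.6, 0.2, 0, 0, 0, -1, 0, -0.6, 0, 0, 0, 0, -1, 0, 0, 0, 0, 0, 0, -1, 0, 0, 0, 0, 0, 0, -1, 0, 0, 0, 0, 0, 0, -1]}}

```text
time: 18.75
position: [0.4314, 0.0438, 0.186]
tcp_rot: [-90.0, 0.1, 0.0]
ft_force: [0.9, 0.7, -0.2]
finger_gap: 0.0856
```

```bash
python3 w.py w12; python3 ws.py .0165|head -4;  python3 ws.py .1095|head -4; python3 -c "
from h import *
im=optics.camera('scene')['pixels']
cv2.imwrite('pics/s12.png',cv2.resize(im[130:330,80:400],None,fx=2.5,fy=2.5))"
```

```text
18.75 [0.43135515 0.04381433 0.18603334] [-9.00130461e+01  6.51997391e-02  2.32411355e-02] [ 0.90308297  0.69918698 -0.18032915] 0.08559534579804651
wood [107 152] [195 236] [ 0.44661049 -0.071225  ] 0.041017883679073316 d [ 0.01525533 -0.11503932]
wood [228 110] [395 286] [0.45557153 0.08048927] 0.08309057494225752 d [0.02421638 0.03667495]
dark [197 405] [350 419] [0.73520179 0.04314847] 0.057099095204947284
dark [376 285] [559 419] [0.66070874 0.25272159] 0.08865872947949925
wood [107 152] [195 236] [ 0.41898664 -0.03931916] 0.02961611811793227 d [-0.01236851 -0.08313349]
wood [228 110] [395 286] [0.42545678 0.070223  ] 0.05999383832745695 d [-0.00589837  0.02640867]
dark [197 405] [350 419] [0.73520179 0.04314847] 0.057099095204947284
dark [376 285] [559 419] [0.66070874 0.25272159] 0.08865872947949925
```

View pics/w12.png

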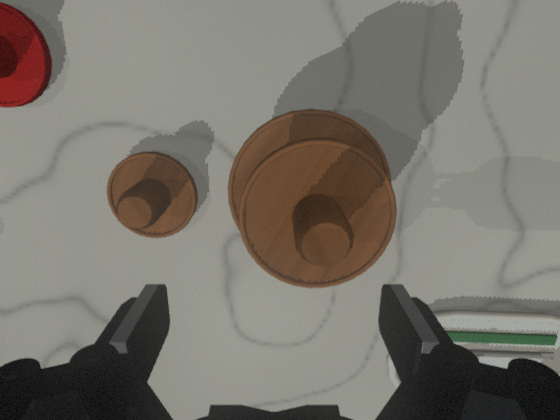

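View pics/s12.png

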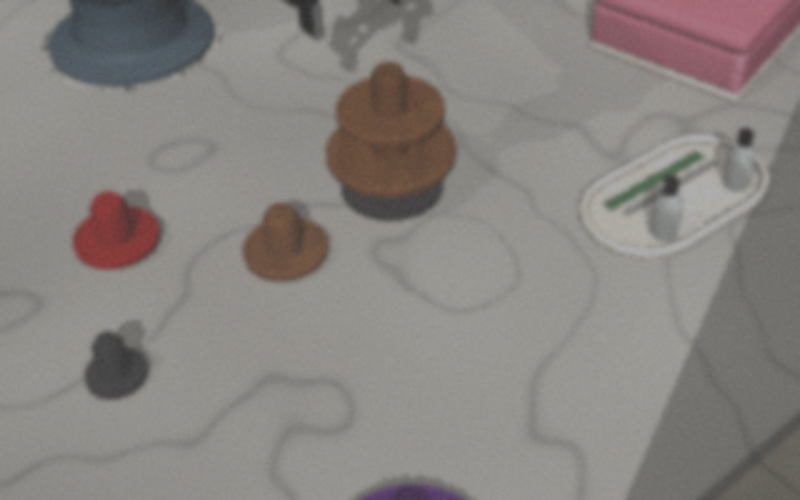

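Request:
{"name": "servo_tool", "arguments": {"targets": [0.15, -0.92, 0, 0, 0, 0, -1, 0.15, -0.92, 0, 0, 0, 0, -1, 0.15, -0.92, -0.4, 0, 0, 0, -1, 0.15, -0.92, -0.8, 0, 0, 0, -1, 0, -0.92, -0.8, 0, 0, 0, -1, 0, 0, -0.5, 0, 0, 0, -1, 0, 0, 0, 0, 0, 0, -1, 0, 0, 0, 0, 0, 0, -1]}}

```text
time: 19.65
position: [0.447, -0.0702, 0.1241]
tcp_rot: [-90.0, 0.0, 0.1]
ft_force: [0.1, 0.4, -0.3]
finger_gap: 0.0852
```

```bash
python3 -c "
from h import *
d=np.load('last.npy',allow_pickle=True).item();o,c=d['o'],d['c']
print(onplane(c,(326,242),.153,o),onplane(c,(241,215),.1095,o),onplane(c,(396,215),.1095,o))"; python3 w.py w13; python3 ws.py .0165|head -4
```

```text
[0.43388701 0.07391609 0.153     ] [0.43261427 0.0209586  0.1095    ] [0.43264958 0.12802232 0.1095    ]
19.65 [ 0.4469896  -0.07016818  0.12408388] [-8.99918308e+01  3.31269377e-02  1.13970955e-01] [ 0.07712086  0.4070876  -0.31481692] 0.08521501235649986
wood [218 146] [325 249] [ 0.44703311 -0.07194092] 0.04096978406204983 d [ 4.3509600e-05 -1.7727371e-03]
wood [386  90] [559 319] [0.46116434 0.09839939] 0.08467578962846783 d [0.01417474 0.16856758]
dark [197 405] [351 419] [ 0.68151612 -0.06982839] 0.04721940242933451
dark [375 285] [559 419] [0.60767321 0.1074336 ] 0.0813710090979568
```

View pics/w13.png

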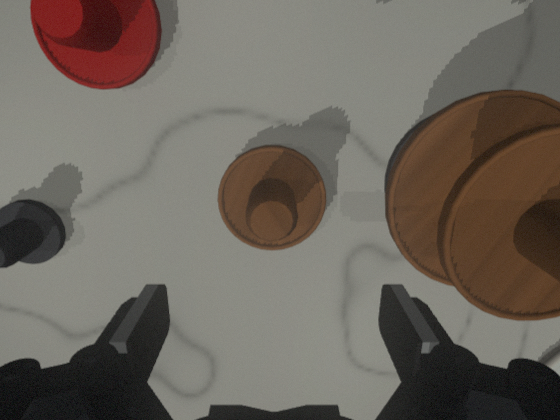

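Request:
{"name": "servo_tool", "arguments": {"targets": [0, -0.06, -0.8, 0, 0, 0, -1, 0, 0, -0.8, 0, 0, 0, -1, 0, 0, -0.8, 0, 0, 0, -1, 0, 0, -0.8, 0, 0, 0, -1, 0, 0, -0.5, 0, 0, 0, -1, 0, 0, 0, 0, 0, 0, -1, 0, 0, 0, 0, 0, 0, -1]}}

```text
time: 20.4
position: [0.4476, -0.0725, 0.0322]
tcp_rot: [-90.0, -0.1, 0.1]
ft_force: [-0.3, 0.2, -0.1]
finger_gap: 0.0854
```

```bash
python3 w.py w14; python3 ws.py .0165|head -2
```

```text
20.4 [ 0.44762252 -0.072538    0.0322264 ] [-8.99901349e+01 -5.65292681e-02  5.05975410e-02] [-0.33057133  0.17194968 -0.05331994] 0.08543256990180938
wood [198 172] [352 321] [ 0.44732968 -0.07199033] 0.04155393132453778 d [-0.00029284  0.00054766]
wood [448 115] [559 375] [0.45394049 0.07063867] 0.05486006105424253 d [0.00631797 0.14317666]
```

Request:
{"name": "servo_tool", "arguments": {"targets": [0, 0.02, -0.3, 0, 0, 0, -1, 0, 0, -0.2, 0, 0, 0, -1, 0, 0, 0, 0, 0, 0, -1, 0, 0, 0, 0, 0, 0, 1, 0, 0, 0, 0, 0, 0, 1, 0, 0, 0, 0, 0, 0, 1, 0, 0, 0, 0, 0, 0, 1, 0, 0, 0, 0, 0, 0, 1]}}

```text
time: 21.25
position: [0.4471, -0.0725, 0.0196]
tcp_rot: [-90.0, -0.0, 0.0]
ft_force: [-0.6, 0.4, 5.0]
finger_gap: 0.0337
```

Request:
{"name": "servo_tool", "arguments": {"targets": [0, 0, 0, 0, 0, 0, 1, 0, 0, 0, 0, 0, 0, 1]}}

```text
time: 21.45
position: [0.4471, -0.0725, 0.0196]
tcp_rot: [-90.0, -0.0, -0.0]
ft_force: [-1.8, 0.4, 5.8]
finger_gap: 0.0332
```

Request:
{"name": "servo_tool", "arguments": {"targets": [0, 0, 0.4, 0, 0, 0, 1, 0, 0, 1, 0, 0, 0, 1, 0, 0, 1, 0, 0, 0, 1, 0, 0, 1, 0, 0, 0, 1, 0, 0, 1, 0, 0, 0, 1, 0, 0, 1, 0, 0, 0, 1, 0, 0, 1, 0, 0, 0, 1, 0, 0, 1, 0, 0, 0, 1]}}

```text
time: 22.25
position: [0.4463, -0.0726, 0.2052]
tcp_rot: [-90.0, 0.0, -0.0]
ft_force: [1.0, 0.4, -0.8]
finger_gap: 0.0336
```

Request:
{"name": "servo_tool", "arguments": {"targets": [0, 0, 0.2, 0, 0, 0, 1, 0, 0, 0, 0, 0, 0, 1]}}

```text
time: 22.45
position: [0.4473, -0.0724, 0.2097]
tcp_rot: [-90.0, -0.1, -0.0]
ft_force: [-0.9, 0.6, -0.9]
finger_gap: 0.0337
```

```bash
python3 w.py w15
```

```text
22.45 [ 0.4473384  -0.07240531  0.20970929] [-8.99533267e+01 -1.23399682e-01 -1.63279210e-03] [-0.88836933  0.63424144 -0.94605927] 0.033699687254519724
```

View pics/w15.png

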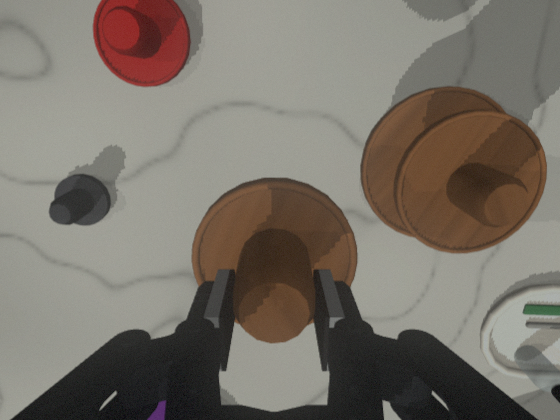

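The small tray is held level. Carrying it over the stack, then descending.

Request:
{"name": "servo_tool", "arguments": {"targets": [-0.08, 0.5, 0, 0, 0, 0, 1, -0.1, 0.9, 0, 0, 0, 0, 1, -0.1, 0.95, 0, 0, 0, 0, 1, -0.1, 0.95, 0, 0, 0, 0, 1, -0.1, 0.95, 0, 0, 0, 0, 1, -0.06, 0.9, 0, 0, 0, 0, 1, -0.04, 0.7, 0, 0, 0, 0, 1, 0, 0, 0, 0, 0, 0, 1]}}

```text
time: 23.3
position: [0.4306, 0.0761, 0.2071]
tcp_rot: [-90.1, 0.2, 0.3]
ft_force: [0.4, 0.5, -1.1]
finger_gap: 0.0334
```

Request:
{"name": "servo_tool", "arguments": {"targets": [0, 0, -0.4, 0, 0, 0, 1, 0, 0, -0.4, 0, 0, 0, 1, 0, 0, 0, 0, 0, 0, 1, 0, 0, 0, 0, 0, 0, 1]}}

```text
time: 23.7
position: [0.4318, 0.0726, 0.1883]
tcp_rot: [-90.1, 0.1, -0.1]
ft_force: [-0.2, 0.0, -0.6]
finger_gap: 0.0334
```

Request:
{"name": "servo_tool", "arguments": {"targets": [0.03, 0.04, -0.2, 0, 0, 0, 1, 0, 0, -0.2, 0, 0, 0, 1, 0, 0, -0.1, 0, 0, 0, 1, 0, 0, 0, 0, 0, 0, 1, 0, 0, 0, 0, 0, 0, 1]}}

```text
time: 24.2
position: [0.4331, 0.0748, 0.1766]
tcp_rot: [-90.0, 0.0, 0.0]
ft_force: [0.8, 0.7, -1.3]
finger_gap: 0.0337
```

Request:
{"name": "servo_tool", "arguments": {"targets": [0, 0, -0.1, 0, 0, 0, 1, 0, 0, -0.1, 0, 0, 0, 1, 0, 0, 0, 0, 0, 0, 1]}}

```text
time: 24.5
position: [0.4328, 0.0747, 0.1712]
tcp_rot: [-90.0, 0.0, 0.0]
ft_force: [-0.4, 0.0, -1.5]
finger_gap: 0.0334
```

Request:
{"name": "servo_tool", "arguments": {"targets": [0, 0, -0.1, 0, 0, 0, 1, 0, 0, -0.06, 0, 0, 0, 1, 0, 0, 0, 0, 0, 0, 1]}}

```text
time: 24.8
position: [0.4328, 0.0747, 0.1673]
tcp_rot: [-90.0, 0.0, 0.0]
ft_force: [1.4, 0.7, -1.3]
finger_gap: 0.0336
```

Request:
{"name": "servo_tool", "arguments": {"targets": [0, 0, -0.05, 0, 0, 0, 1, 0, 0, 0, 0, 0, 0, 1]}}

```text
time: 25.0
position: [0.4334, 0.0749, 0.1666]
tcp_rot: [-90.0, -0.0, 0.0]
ft_force: [-0.7, -0.5, 0.3]
finger_gap: 0.0334
```

Request:
{"name": "servo_tool", "arguments": {"targets": [0, 0, -0.04, 0, 0, 0, 1, 0, 0, 0, 0, 0, 0, 1]}}

```text
time: 25.2
position: [0.4344, 0.075, 0.1666]
tcp_rot: [-90.0, -0.1, 0.0]
ft_force: [-1.2, -0.4, 5.0]
finger_gap: 0.0333
```

Request:
{"name": "servo_tool", "arguments": {"targets": [0, 0, 0.03, 0, 0, 0, -1, 0, 0, 0, 0, 0, 0, -1, 0, 0, 0, 0, 0, 0, -1, 0, 0, 0, 0, 0, 0, -1, 0, 0, 0.5, 0, 0, 0, -1, 0, 0, 0.8, 0, 0, 0, -1, 0, 0, 0.9, 0, 0, 0, -1, 0, 0, 0.6, 0, 0, 0, -1]}}

```text
time: 26.0
position: [0.434, 0.075, 0.2385]
tcp_rot: [-89.9, -0.1, -0.0]
ft_force: [0.1, 0.4, 0.7]
finger_gap: 0.0855
```

Request:
{"name": "servo_tool", "arguments": {"targets": [0, -0.6, 0.2, 0, 0, 0, -1, 0, -0.6, 0, 0, 0, 0, -1, 0, 0, 0, 0, 0, 0, -1, 0, 0, 0, 0, 0, 0, -1, 0, 0, 0, 0, 0, 0, -1]}}

```text
time: 26.5
position: [0.4324, 0.0448, 0.2402]
tcp_rot: [-90.0, 0.1, -0.0]
ft_force: [0.4, -0.0, 0.1]
finger_gap: 0.0853
```

```bash
python3 w.py w16; python3 -c "
from h import *
im=optics.camera('scene')['pixels']
cv2.imwrite('pics/s16.png',cv2.resize(im[130:330,80:400],None,fx=2.5,fy=2.5))"
```

```text
26.5 [0.43241202 0.04478311 0.24024518] [-9.00236539e+01  1.00569836e-01 -7.34348107e-03] [ 0.41590517 -0.04120969  0.06419414] 0.08525081105840214
```

View pics/w16.png

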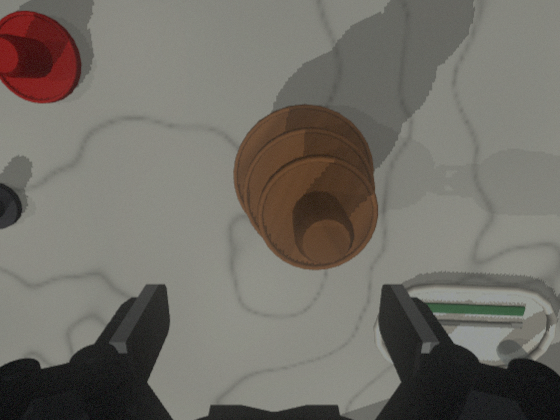

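View pics/s16.png

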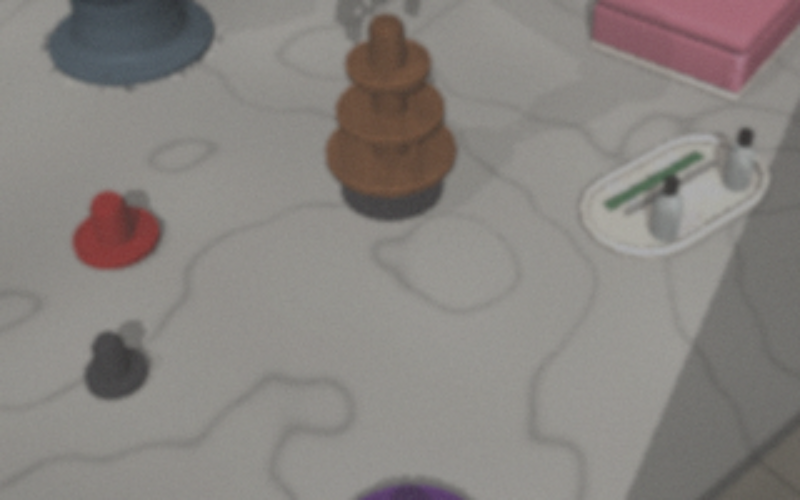

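Request:
{"name": "servo_tool", "arguments": {"targets": [0.13, -0.96, 0, 0, 0, 0, -1, 0.13, -0.96, 0, 0, 0, 0, -1, 0.13, -0.96, 0, 0, 0, 0, -1, 0.13, -0.96, 0, 0, 0, 0, -1, 0.13, -0.96, 0, 0, 0, 0, -1, 0.13, -0.96, 0, 0, 0, 0, -1, 0.13, -0.96, -0.5, 0, 0, 0, -1, 0.13, -0.96, -0.8, 0, 0, 0, -1]}}

```text
time: 27.4
position: [0.4608, -0.1477, 0.2094]
tcp_rot: [-90.0, -0.2, 0.1]
ft_force: [-0.0, 0.9, 0.2]
finger_gap: 0.0858
```

Request:
{"name": "servo_tool", "arguments": {"targets": [0.13, -0.96, -0.8, 0, 0, 0, -1, 0.13, -0.96, -0.8, 0, 0, 0, -1, 0.13, -0.96, -0.8, 0, 0, 0, -1, 0.13, -0.96, -0.8, 0, 0, 0, -1, 0.13, -0.96, 0, 0, 0, 0, -1, 0, 0, 0, 0, 0, 0, -1, 0, 0, 0, 0, 0, 0, -1, 0, 0, 0, 0, 0, 0, -1]}}

```text
time: 28.2
position: [0.4758, -0.2656, 0.1285]
tcp_rot: [-89.9, 0.0, 0.1]
ft_force: [-0.7, -0.3, 0.5]
finger_gap: 0.0854
```

```bash
python3 -c "
from h import *
d=np.load('last.npy',allow_pickle=True).item();o,c=d['o'],d['c']
print(onplane(c,(326,240),.207,o),onplane(c,(260,213),.1635,o),onplane(c,(378,213),.1635,o))"; python3 w.py w17; python3 ws.py
```

```text
[0.43376642 0.07485194 0.207     ] [0.43223444 0.03504483 0.1635    ] [0.43229931 0.11646723 0.1635    ]
28.2 [ 0.47580703 -0.26563803  0.12849092] [-8.99381964e+01  8.14076527e-03  1.14090133e-01] [-0.71525375 -0.33446391  0.51364925] 0.08535358830749291
dark [196 405] [353 419] [ 0.71863912 -0.2646666 ] 0.04977402412663731
dark [375 284] [559 419] [ 0.64042744 -0.0846198 ] 0.08299686716274741
dark [  0 284] [172 419] [ 0.64067263 -0.44040404] 0.0800632902329272
dark [234 163] [303 229] [ 0.47619102 -0.27028717] 0.02733541739239341
```

View pics/w17.png

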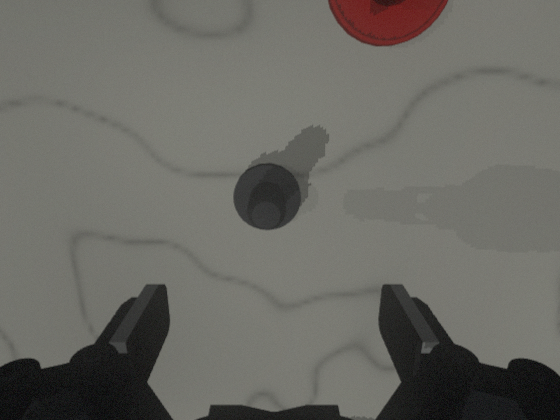

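Request:
{"name": "servo_tool", "arguments": {"targets": [0, -0.17, -0.8, 0, 0, 0, -1, 0, 0, -0.8, 0, 0, 0, -1, 0, 0, -0.8, 0, 0, 0, -1, 0, 0, -0.8, 0, 0, 0, -1, 0, 0, -0.7, 0, 0, 0, -1, 0, 0, 0, 0, 0, 0, -1, 0, 0, 0, 0, 0, 0, -1]}}

```text
time: 28.95
position: [0.4757, -0.2705, 0.0314]
tcp_rot: [-90.0, -0.0, 0.1]
ft_force: [1.2, 0.3, 0.8]
finger_gap: 0.0852
```

```bash
python3 w.py w18; python3 ws.py
```

```text
28.95 [ 0.47573687 -0.27046417  0.03142636] [-8.99698460e+01 -4.08284308e-03  8.68394337e-02] [1.17886325 0.32748198 0.80579431] 0.08519498686752504
dark [197 405] [351 419] [ 0.60413128 -0.27037388] 0.0315024959437009
dark [375 284] [559 419] [ 0.5552041  -0.15170852] 0.05450807036469568
dark [  0 284] [172 419] [ 0.55542799 -0.3857543 ] 0.05262551686310714
dark [224 199] [322 306] [ 0.47929328 -0.27079687] 0.02907505054350725
```

View pics/w18.png

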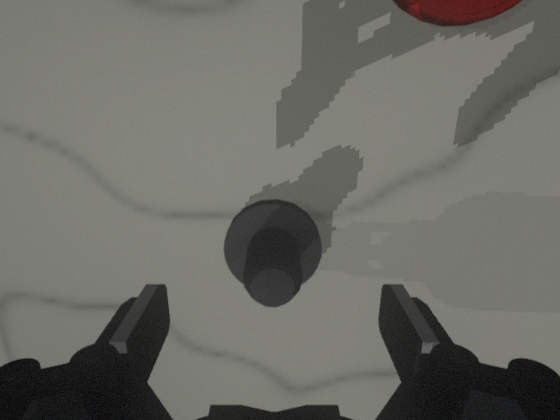

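Request:
{"name": "servo_tool", "arguments": {"targets": [0.02, 0, -0.4, 0, 0, 0, -1, 0, 0, -0.36, 0, 0, 0, -1, 0, 0, 0, 0, 0, 0, -1, 0, 0, 0, 0, 0, 0, 1, 0, 0, 0, 0, 0, 0, 1, 0, 0, 0, 0, 0, 0, 1, 0, 0, 0, 0, 0, 0, 1, 0, 0, 0, 0, 0, 0, 1]}}

```text
time: 29.8
position: [0.4762, -0.2717, 0.0127]
tcp_rot: [-90.0, -0.0, -0.0]
ft_force: [-0.6, -0.2, 3.3]
finger_gap: 0.025
```

Request:
{"name": "servo_tool", "arguments": {"targets": [0, 0, 0, 0, 0, 0, 1, 0, 0, 0, 0, 0, 0, 1]}}

```text
time: 30.0
position: [0.4762, -0.2717, 0.0127]
tcp_rot: [-90.0, -0.0, -0.0]
ft_force: [-0.8, -0.6, 5.3]
finger_gap: 0.0253
```

Request:
{"name": "servo_tool", "arguments": {"targets": [0, 0, 0.3, 0, 0, 0, 1, 0, 0, 0.6, 0, 0, 0, 1, 0, 0, 0, 0, 0, 0, 1]}}

```text
time: 30.3
position: [0.4775, -0.2725, 0.0367]
tcp_rot: [-90.1, -0.2, -0.0]
ft_force: [-0.4, -0.4, -0.8]
finger_gap: 0.0254
```

```bash
python3 w.py w19
```

```text
30.3 [ 0.47745716 -0.27246296  0.03671816] [-9.01014963e+01 -2.15317929e-01 -2.08375830e-03] [-0.38251992 -0.38020049 -0.80986883] 0.02537178379030486
```

View pics/w19.png

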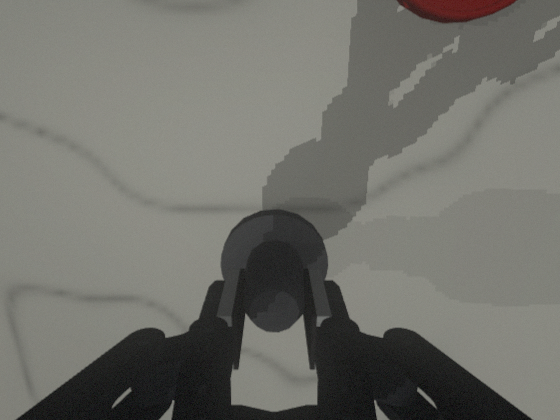

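Request:
{"name": "servo_tool", "arguments": {"targets": [0, 0, 1, 0, 0, 0, 1, 0, 0, 1, 0, 0, 0, 1, 0, 0, 1, 0, 0, 0, 1, 0, 0, 1, 0, 0, 0, 1, 0, 0, 1, 0, 0, 0, 1, 0, 0, 1, 0, 0, 0, 1, 0, 0, 1, 0, 0, 0, 1, 0, 0.3, 1, 0, 0, 0, 1]}}

```text
time: 31.15
position: [0.475, -0.2649, 0.2355]
tcp_rot: [-90.0, 0.0, -0.1]
ft_force: [0.0, -0.1, -0.5]
finger_gap: 0.0252
```

Request:
{"name": "servo_tool", "arguments": {"targets": [-0.12, 0.8, 0.9, 0, 0, 0, 1, -0.12, 0.95, 0, 0, 0, 0, 1, -0.12, 0.95, 0, 0, 0, 0, 1, -0.12, 0.95, 0, 0, 0, 0, 1, -0.12, 0.95, 0, 0, 0, 0, 1, -0.12, 0.95, 0, 0, 0, 0, 1, -0.12, 0.95, 0, 0, 0, 0, 1, -0.12, 0.95, 0, 0, 0, 0, 1]}}

```text
time: 31.95
position: [0.4511, -0.0768, 0.2568]
tcp_rot: [-90.0, 0.0, -0.0]
ft_force: [0.2, -0.6, -1.1]
finger_gap: 0.0252
```

Request:
{"name": "servo_tool", "arguments": {"targets": [-0.12, 0.95, 0, 0, 0, 0, 1, -0.12, 0.95, 0, 0, 0, 0, 1, -0.12, 0.95, 0, 0, 0, 0, 1, -0.12, 0.95, 0, 0, 0, 0, 1, -0.12, 0.95, 0, 0, 0, 0, 1, -0.12, 0.8, 0, 0, 0, 0, 1, 0, 0, 0, 0, 0, 0, 1, 0, 0, 0, 0, 0, 0, 1]}}

```text
time: 32.75
position: [0.4336, 0.0607, 0.2568]
tcp_rot: [-90.0, 0.0, 0.0]
ft_force: [1.0, -0.2, 0.1]
finger_gap: 0.0254
```

```bash
python3 w.py w20
```

```text
32.75 [0.43355812 0.06068555 0.2568114 ] [-9.00435614e+01  2.70164508e-02  4.56217301e-02] [ 0.99816439 -0.20488214  0.06108292] 0.025435628821640077
```

View pics/w20.png

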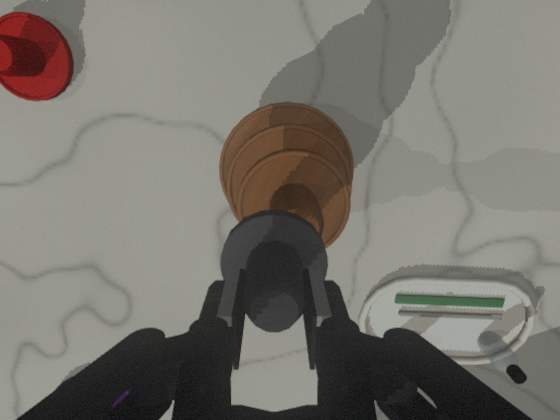

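Request:
{"name": "servo_tool", "arguments": {"targets": [0, 0.59, 0, 0, 0, 0, 1, 0, 0, -0.4, 0, 0, 0, 1, 0, 0, -0.5, 0, 0, 0, 1, 0, 0, 0, 0, 0, 0, 1, 0, 0, 0, 0, 0, 0, 1, 0, 0, 0, 0, 0, 0, 1]}}

```text
time: 33.4
position: [0.434, 0.0755, 0.2346]
tcp_rot: [-90.0, 0.0, -0.0]
ft_force: [0.1, -0.4, 0.2]
finger_gap: 0.0249
```

```bash
python3 w.py w21
```

```text
33.4 [0.4339747  0.07551832 0.23461498] [-9.00070089e+01  8.36291608e-04 -3.53822241e-02] [ 0.07279691 -0.38703336  0.21107824] 0.024866400055286557
```

View pics/w21.png

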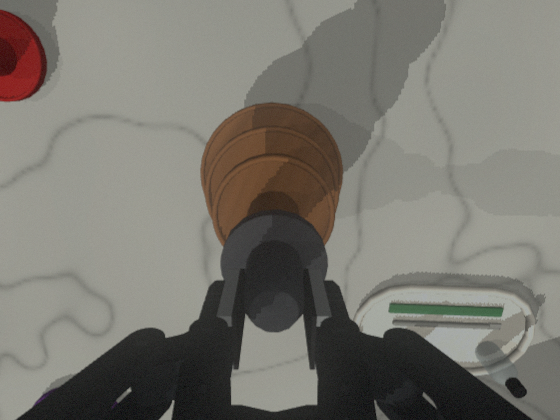

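Aligned. Descending gently.

Request:
{"name": "servo_tool", "arguments": {"targets": [-0.02, 0, -0.3, 0, 0, 0, 1, 0, 0, -0.2, 0, 0, 0, 1, 0, 0, -0.1, 0, 0, 0, 1, 0, 0, 0, 0, 0, 0, 1, 0, 0, 0, 0, 0, 0, 1]}}

```text
time: 33.95
position: [0.4333, 0.0758, 0.2195]
tcp_rot: [-90.0, 0.0, 0.0]
ft_force: [-0.8, -0.1, -0.3]
finger_gap: 0.0251
```

Request:
{"name": "servo_tool", "arguments": {"targets": [0, 0, -0.1, 0, 0, 0, 1, 0, 0, -0.06, 0, 0, 0, 1, 0, 0, 0, 0, 0, 0, 1]}}

```text
time: 34.25
position: [0.4332, 0.0758, 0.2154]
tcp_rot: [-90.0, 0.0, 0.0]
ft_force: [0.2, 0.0, -1.0]
finger_gap: 0.0248
```

Request:
{"name": "servo_tool", "arguments": {"targets": [0, 0, -0.07, 0, 0, 0, 1, 0, 0, 0, 0, 0, 0, 1]}}

```text
time: 34.45
position: [0.4333, 0.0758, 0.2137]
tcp_rot: [-90.0, 0.0, 0.0]
ft_force: [-0.5, 0.6, -0.2]
finger_gap: 0.0247
```

Request:
{"name": "servo_tool", "arguments": {"targets": [0, 0, -0.04, 0, 0, 0, 1, 0, 0, 0, 0, 0, 0, 1]}}

```text
time: 34.65
position: [0.4341, 0.076, 0.2136]
tcp_rot: [-90.0, -0.1, 0.0]
ft_force: [0.2, 0.1, 2.8]
finger_gap: 0.0256
```

Contact at the predicted height. Release, back off and check.

Request:
{"name": "servo_tool", "arguments": {"targets": [0, 0, 0.02, 0, 0, 0, -1, 0, 0, 0, 0, 0, 0, -1, 0, 0, 0, 0, 0, 0, -1, 0, 0, 0, 0, 0, 0, -1, 0, 0, 0.5, 0, 0, 0, -1, 0, 0, 0.8, 0, 0, 0, -1, 0, 0, 0.9, 0, 0, 0, -1, 0, 0, 0.9, 0, 0, 0, -1]}}

```text
time: 35.45
position: [0.4334, 0.0757, 0.2925]
tcp_rot: [-90.0, -0.0, -0.0]
ft_force: [0.3, 0.9, 0.1]
finger_gap: 0.0856
```

Request:
{"name": "servo_tool", "arguments": {"targets": [0.8, -0.8, 0, 0, 0, 0, -1, 0.9, -0.9, 0, 0, 0, 0, -1, 0.9, -0.9, 0, 0, 0, 0, -1, 0.5, -0.5, 0, 0, 0, 0, -1, 0, 0, 0, 0, 0, 0, -1, 0, 0, 0, 0, 0, 0, -1]}}

```text
time: 36.05
position: [0.5108, -0.0014, 0.2913]
tcp_rot: [-90.0, 0.0, -0.0]
ft_force: [0.3, 0.1, -1.3]
finger_gap: 0.0855
```

```bash
python3 w.py w22; python3 -c "
from h import *
im=optics.camera('scene')['pixels']
cv2.imwrite('pics/s22.png',cv2.resize(im[90:290,180:400],None,fx=3,fy=3))
c=optics.camera('scene')
cols=[(.4324,.0729,.0555),(.433,.0742,.1095),(.4325,.0755,.1635),(.433,.0755,.252)]
for p in cols: print(p,(proj(c,p)-[180,90])*3)
im=optics.camera('top')['pixels']
cv2.imwrite('pics/t22.png',cv2.resize(im[130:330,80:400],None,fx=2.5,fy=2.5))"
```

```text
36.05 [ 0.51075011 -0.00143719  0.29127524] [-8.99796056e+01  1.56292022e-02 -2.80444977e-02] [ 0.31440659  0.08918758 -1.31458669] 0.08552945727794883
(0.4324, 0.0729, 0.0555) [161.51473567 291.02846666]
(0.433, 0.0742, 0.1095) [159.96048019 240.20786003]
(0.4325, 0.0755, 0.1635) [157.46430028 185.46972654]
(0.433, 0.0755, 0.252) [151.80658708  89.29118284]
```

View pics/s22.png

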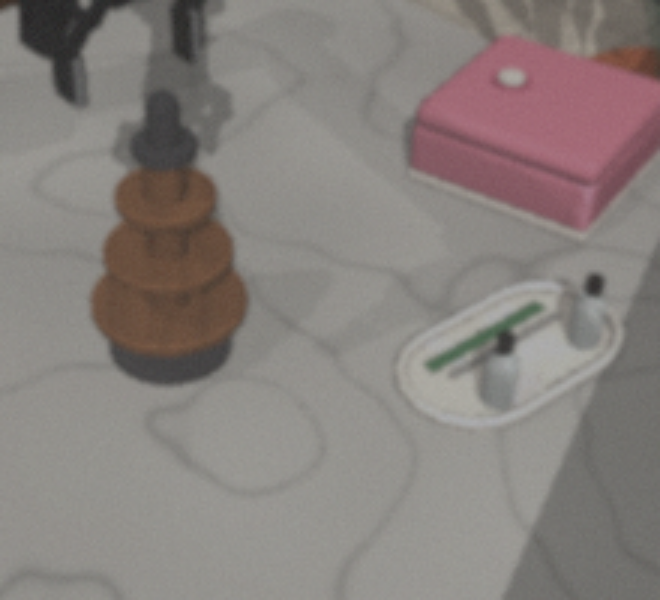

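View pics/t22.png

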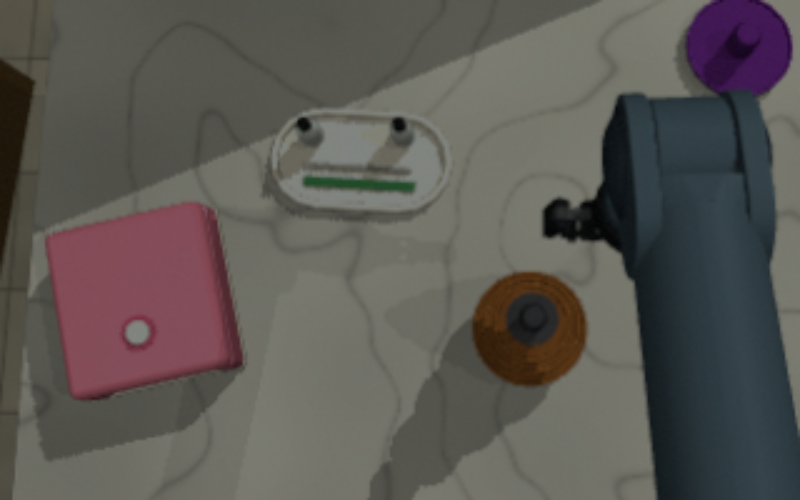

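View pics/w22.png

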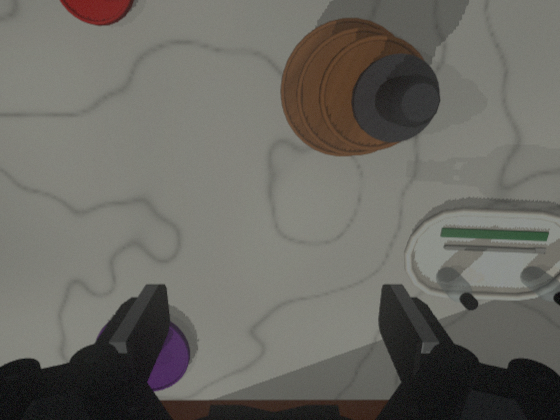

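```bash
python3 -c "
from cell import manip
print(manip.close_job())"
```

```text
the job is handed in; nothing more can be done
None
```

The stand is built on its base in the order asked: large tray, medium tray, small tray, then the knob. I handed the job in at about 36 s on the robot's clock, with the gripper open and clear of the stack.

- **Seating:** each piece made contact within about 0.3 mm of its calculated seated height. The highest wrist force I read was 7.7 N.
- **Final pictures:** the scene, top and wrist views show the stack upright and level. The centres of the large, medium and small trays agree to about 3 mm in the wrist views. I checked the knob's centring by eye only.
- **Bystanders:** both bottles are at their original pixel positions in the top view. The lamp, oval tray and look-alikes look undisturbed.
- **Disagreements:**
  - The gripper opening read about 2.5 mm under the true diameters (33.4 mm on the 36 mm columns, 25 mm on the 28 mm stem), but every piece stayed firm and level in the grip.
  - Some position readings taken just after a move were a few millimetres off, so I re-measured after the arm settled.

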